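# Close the sushi hand press

## Robot

A 7-joint arm with a two-finger parallel gripper is mounted at the origin on the work surface. World frame = base frame: x ahead of the robot, y to its left, z up, the work surface at z = 0. Lengths are in m, angles in rad, forces in N, time in s.
With the tool pointing down it reaches from about 0.35 to 0.9 m from the base axis. Payload 19.9 kg.
Tool frame: the origin (TCP) lies midway between the tips of the shut fingers; the grasp point (between the pads) lies robot.hold_point_z behind it (robot.hold_point_z is the distance from the TCP to the grasp point, in m); z points along the fingers, y is the direction in which the jaws open and shut (so a half turn about z gives the same grasp; the last joint's range is limited). The gripper opens to 94 mm and grips with 3 to 60 N. Pads are 16 mm wide; open, the fingers measure 119 mm over their backs; the gripper's body (75 mm by 177 mm) begins 78 mm behind the grasp point.
Start: joints at [1.29, 0.417, -0.01, 1.614, 0.005, 1.111, -0.053], TCP at [0.148, -0.607, 0.205] pointing down, gripper open.
Joint ranges: [-2.81, 2.81], [-0.39, 2.02], [-1.27, 1.25], [0.06, 2.57], [-1.19, 4.33], [0.19, 2], [-2.82, 2.82]. Speed limits (rad/s): [1.89, 1.89, 2.39, 2.39, 3.01, 3.01, 3.01].

## Interface

Orientations are given as a unit quaternion [x, y, z, w].
In Python, from station import robot gives the robot as it stands.
- The arm moves only by the shell command python3 -m creep 'ROWS'. ROWS is JSON, a list of rows, each an object of numbers: "x", "y", "z": the shift along the tool's x, y, z in m; "rx", "ry", "rz": the turn, a rotation vector about the tool's x, y, z in rad; "hand": the opening, from 0 (shut) to 1 (fully open). In form: [{"x": .., "y": .., "z": .., "rx": .., "ry": .., "rz": .., "hand": ..}, ...]. A call has 1 to 8 rows; each row shifts and turns the commanded pose from where the row before left it, along the tool's axes as they then stand; what a row does not reach is not made up. A row lasts 1/12 s, in which the tool goes at most 41.7 mm and 7.16 degrees, less where a joint would pass 70% of its speed; a pose out of reach is approached as far as the arm can. A call with a gripper value outside its range is refused whole. The fingers move at their own pace and stop on an object; the grip force is fixed at half the most. Time passes only in rows, so rows that do not move let the fingers close. It gives the time, the measured TCP pose, the force and the opening at its end, in the units of the state.
- robot.sense(): the state, without advancing time (a new reading comes with each control period).
- robot.get_image(name): name is "side" or "top" or "wrist"; returns the picture (384x512x3 uint8, red, green, blue); there is no depth.
- robot.camera_params(name): a dict with "camera_matrix" (3x3 intrinsics, pixels), "R" (3x3) and "t" (3): a world point X has camera coordinates R X + t. Camera axes: x right, y down, z forward; pixel columns grow to the right and rows downward; lengths in m; the calibration is good to about 2 mm. A picture is of the moment at which its call begins: read the wrist's pose just before it. camera_params takes no time and is no camera call; for the wrist camera it gives the pose at the moment of the call.
- robot.sign_off(): hands the job in, once; it reports no verdict.
Trained networks look in the newest picture that a camera, given by its name, has taken for a name from the list of things; names that differ only in an ending like _2 or _b are one class to them, and where a whole thing is asked for, a point or a joint stands for the part that bears it (a point fixed in the world has none). Each returns a list of dicts, best first, with "p" (0 to 1); they miss things now and then, are a little off and sometimes report something else, mostly with a low value. They report only what shows in the picture. A call takes as long as a camera call.
- robot.look_for(camera, label): "at" ([x, y, z] in m, in the coordinates of the camera as it stood for that picture, good to about 4 mm: the middle of the surface that is visible of it).
The state is a dict: "time": time; "q": joint angles; "dq": joint speeds; "tau": joint torques, N m; "position": TCP position; "tool_rot": TCP orientation; "ft_force": force on the tool from outside, world axes, zero at the start; "torque": the same for the moment, N m; "grip_width": finger opening in m.
Only numpy, scipy, OpenCV 4.12 (cv2) and the standard library are available. Lean on these libraries where they do the work, as an engineer would, in place of code of your own. Each camera call takes 0.05 s, during which the arm holds its last target. There are 200 camera calls.

## Task

Close the empty hand press: press the ratchet pawl's thumb pad all the way down so that the pawl comes free of the teeth, then push the raised arm down at its wooden handle, past the teeth, until it is fully home. Only press and push with the fingers, lift nothing, and leave the pawl free, the arm down and the cup, bottle and can where they stand.

Things in the scene. Friction and masses are not known exactly. Their poses are not given: they have to be found in the camera images.
- press: Hand press, fixed: wooden board 150 (local x) by 340 (local y, -180 to +160) by 20 mm; origin on the counter, z up. The arm runs along local +y; the thumb pad is at the -y end. On it: open mould box 100 by 150 mm at local y +60, rim 75 mm high; hinge posts at local y -60, tops 125 mm high; pawl posts at local y -132, tops 170 mm high, outer faces of all posts at local x +-24 mm.
- lever_hinge (a point): Point on the axis of the press arm's hinge, fixed on the press at local (0, -60, 110) mm. The axis is parallel to the press's local x.
- handle (a point): Centre of the wooden T-handle at the arm's end: round bar 22 mm thick, 90 mm long, along the press's local x, 250 mm from lever_hinge; 110 mm above the counter with the arm down, about 290 mm at the start. A steel arm bar 14 mm wide, 20 mm deep joins its middle. A plunger 74 mm wide hangs below the arm 65 to 175 mm from the hinge.
- press_arm (a joint): Arm angle, rad: 0 = fully down (level, plunger home, hard stop), positive = raised; about 0.8 at the start, at most 1.05. Handle at local y = -60 + 250 cos, z = 110 + 250 sin (mm). Stiff hinge: stays where left, takes 3 to 10 N downwards at the handle. While the pawl is in the teeth of the arm's wheel (114 mm over the tips) it moves only a few hundredths of a rad.
- pawl_pad (a point): Centre of the top face of the pawl's steel thumb pad, 28 (local x) by 30 by 6 mm, at the pawl's tail (local -y end of the press), 65 mm behind and 15 mm above the pawl pivot, 176 mm above the counter at the start. Pressing it down lifts the pawl's nose out of the teeth; it sinks about 25 mm to its stop and is free below.
- pawl_pivot (a point): Point on the axis of the pawl's pivot, fixed at local (0, -132, 161) mm, axis along local x. From it the pawl reaches 72 mm towards local +y to its nose on top of the toothed wheel, and 80 mm towards local -y to the end of its thumb pad.
- pawl (a joint): Pawl angle, rad: 0 = nose fully in the teeth (start), 0.4 = thumb pad fully down on a hard stop, nose well clear of the teeth. Free above 0.3. Stiff pivot without a spring: takes 3 to 5 N on the pad and stays where it is left.
- tea_cup: Bystander: blue ceramic cup, 68 mm across, 75 mm high, upright, origin at the centre of its underside. Stands on the robot's side of the press.
- soy_bottle: Bystander: amber bottle, 54 mm across, 130 mm high, upright, origin at the centre of its underside. Stands beyond the press.
- spice_can: Bystander: can, 60 mm across, 75 mm high, upright, origin at the centre of its underside. Stands beyond the press.

How it is judged:
By the outcome, as a careful person would: the job done as asked, in the order asked, and still so for the second after the job is handed in, with the robot touching nothing.
It also fails if it takes over 48 s, if anything falls off the work surface, if the arm or the gripper's body presses on something with over 40 N, if the wrist force passes 120 N, or if a joint passes its speed limit or range.

## Working session

There is one attempt and no reset: what is moved stays moved. The work goes in short steps, Python scripts to look and compute and a shell command to move; the robot and the scene stay as the last step left them, time stands still between calls to the robot, and variables do not carry over. Pictures are saved under pics/ and viewed, about 8 in all and at most 12, crops included, and the job is handed in when it is done.

```bash
mkdir -p pics; cat > h.py <<'E'
from station import robot
import numpy as np, cv2
def snap(n,f):
    im=robot.get_image(n); cv2.imwrite('pics/'+f,im[:,:,::-1].copy()); return im
def w(n,p):
    c=robot.camera_params(n); R=np.array(c['R']); return R.T@(np.array(p)-np.array(c['t']))
def px(n,X):
    c=robot.camera_params(n); v=np.array(c['camera_matrix'])@(np.array(c['R'])@np.array(X)+np.array(c['t'])); return v[:2]/v[2]
E
python3 - <<'E'
from h import *
s=robot.sense(); print(s['time'],s['position'],s['tool_rot'],s['ft_force'],s['grip_width'],robot.hold_point_z)
a=snap('side','s0.png'); b=snap('top','t0.png')
cv2.imwrite('pics/both.png',np.vstack([a,b])[:,:,::-1][:, :] if 0 else cv2.resize(np.hstack([a,b])[:,:,::-1],(800,300)))
for n in ('side','top'):
    for l in ('press','handle','pawl_pad','tea_cup','soy_bottle','spice_can'):
        for d in robot.look_for(n,l)[:2]: print(n,l,round(d['p'],2),w(n,d['at']).round(3))
E
```

```text
0.0 [ 0.14773726 -0.60691098  0.20482241] [ 9.92880307e-01  1.19114776e-01 -1.20146059e-04 -5.93057588e-04] [-1.03303196 -0.79688013 -0.06839913] 0.09401682951292216 0.0188
side press 0.76 [0.576 0.035 0.069]
side press 0.67 [ 0.617 -0.071  0.178]
side handle 0.93 [0.577 0.091 0.174]
side handle 0.68 [ 0.612 -0.073  0.177]
side pawl_pad 0.84 [ 0.614 -0.074  0.177]
side pawl_pad 0.17 [0.456 0.036 0.052]
side tea_cup 0.88 [0.457 0.036 0.055]
side soy_bottle 0.49 [0.707 0.041 0.109]
top press 0.76 [0.57  0.053 0.061]
top handle 0.6 [0.567 0.118 0.195]
top pawl_pad 0.88 [ 0.615 -0.071  0.17 ]
top pawl_pad 0.41 [0.566 0.117 0.198]
top tea_cup 0.78 [0.468 0.036 0.028]
top soy_bottle 0.82 [0.698 0.038 0.085]
top soy_bottle 0.46 [ 0.615 -0.073  0.175]
top spice_can 0.7 [0.683 0.141 0.069]
top spice_can 0.46 [0.569 0.057 0.061]
```

View pics/t0.png

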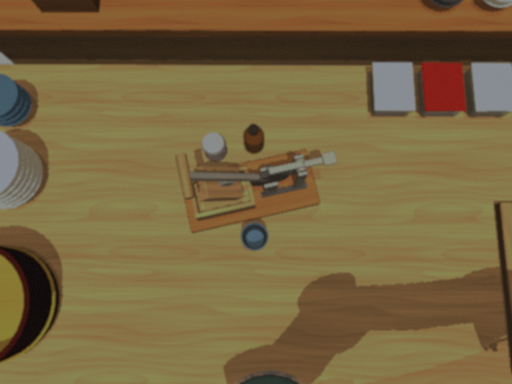

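View pics/s0.png

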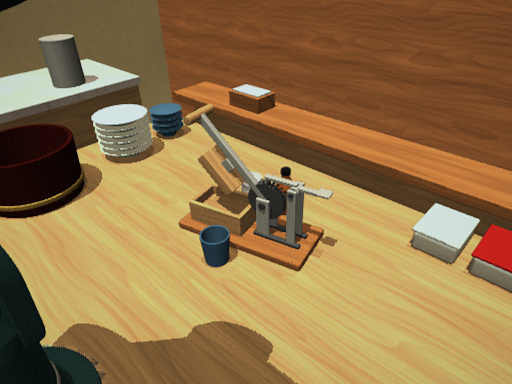

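Top view: the board's near corners are about (192,231) and (319,202), the pad (330,158) and the handle bar (178,155)–(190,198). Side view: board corners (300,266), (323,232) and (180,224), pad about (322,193), handle (200,114). Next I fit the press pose to these.

```bash
cat > fit.py <<'E'
from h import *
from scipy.optimize import least_squares
def loc(p,L):
    x,y,t=p[:3]; c,s=np.cos(t),np.sin(t); return np.array([x+c*L[0]-s*L[1],y+s*L[0]+c*L[1],L[2]])
def hd(a,dx=0): return [dx,-.06+.25*np.cos(a),.11+.25*np.sin(a)]
obs=[('top',(192,231),[-.075,.16,.02]),('top',(319,202),[-.075,-.18,.02]),('top',(329.5,158.5),[0,-.197,.176]),
('side',(300,266),[-.075,-.18,.01]),('side',(323,232),[.075,-.18,.02]),('side',(180,224),[-.075,.16,.02]),('side',(322,193),[0,-.197,.176]),
('top',(178,155),.045),('top',(190,198),-.045),('side',(200,114),0.)]
def f(p): return np.concatenate([px(n,loc(p,hd(p[3],L) if isinstance(L,float) else L))-u for n,u,L in obs])
if __name__=='__main__':
    r=least_squares(f,[.58,.06,-.1,.8],loss='soft_l1'); print(r.x.round(4),f(r.x).reshape(-1,2).round(1).tolist())
    p=r.x
    for n,L in dict(pad=[0,-.197,.176],handle=hd(p[3]),hinge=[0,-.06,.11],hdown=hd(0)).items(): print(n,loc(p,L).round(4))
    im=[]
    for n,(x0,y0) in dict(top=(160,110),side=(170,90)).items():
        a=cv2.imread('pics/%s0.png'%n[0])[y0:y0+190,x0:x0+190]; a=cv2.resize(a,None,fx=2.1,fy=2.1,interpolation=cv2.INTER_CUBIC)
        D=lambda L:tuple(int(v) for v in (px(n,loc(p,L))-[x0,y0])*2.1)
        for q in ([[-.075,-.18,.02],[.075,-.18,.02],[.075,.16,.02],[-.075,.16,.02]],[[-.014,-.182,.178],[.014,-.182,.178],[.014,-.212,.174],[-.014,-.212,.174]],[hd(p[3],-.045),hd(p[3],.045)],[[-.024,-.132,.17],[.024,-.132,.17]]):
            cv2.polylines(a,[np.array([D(L) for L in q])],True,(0,255,0),1)
        im.append(a)
    cv2.imwrite('pics/fit.png',np.hstack(im))
E
python3 fit.py
```

```text
[0.5846 0.063  0.2351 0.816 ] [[-1.3, 1.3], [1.5, 0.5], [-0.4, -1.4], [-1.2, 4.7], [1.1, -2.9], [-3.0, -1.6], [2.3, -0.1], [2.8, -1.0], [-0.4, -0.2], [-1.2, 0.8]]
pad [ 0.6305 -0.1286  0.176 ]
handle [0.5587 0.1712 0.2921]
hinge [0.5986 0.0047 0.11  ]
hdown [0.5403 0.2478 0.11  ]
```

View pics/fit.png

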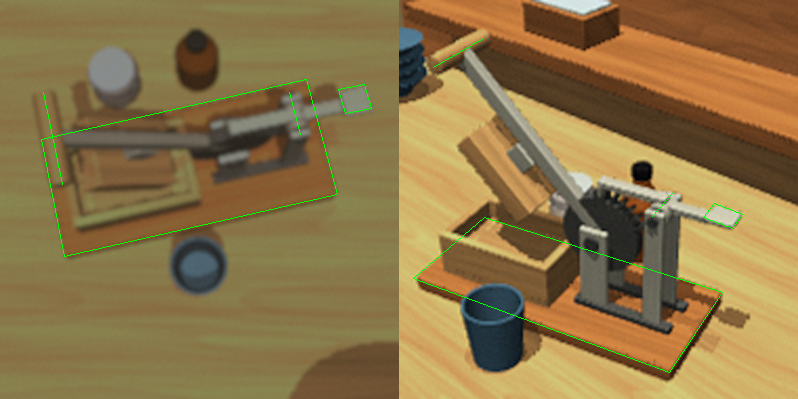

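The overlay matches the picture to within a few mm: press yaw is 0.235, so tool x lies along local x and tool y along local −y. I'll shut the hand and go above the pad.

```bash
python3 -m creep '[{"z":-0.03,"hand":0},{"x":0.03,"y":-0.018,"z":-0.02,"hand":0},{"x":0.03,"y":-0.018,"hand":0},{"x":0.03,"y":-0.018,"hand":0},{"x":0.03,"y":-0.018,"hand":0},{"x":0.03,"y":-0.018,"hand":0},{"x":0.03,"y":-0.018,"hand":0},{"x":0.03,"y":-0.018,"hand":0}]'; python3 -m creep '[{"x":0.03,"y":-0.018,"hand":0},{"x":0.03,"y":-0.018,"hand":0},{"x":0.03,"y":-0.018,"hand":0},{"x":0.03,"y":-0.018,"hand":0},{"x":0.03,"y":-0.018,"hand":0},{"x":0.03,"y":-0.018,"hand":0},{"x":0.03,"y":-0.018,"hand":0},{"hand":0}]'
cat > rel.py <<'E'
from h import *
from scipy.spatial.transform import Rotation as Ro
import sys
def rel(T):
    s=robot.sense(); R=Ro.from_quat(s['tool_rot']).as_matrix()
    print('t',round(s['time'],2),'pos',np.round(s['position'],4),'yaw',np.arctan2(R[1,0],R[0,0]).round(3),'tz',R[:,2].round(3),'F',np.round(s['ft_force'],1),'w',round(s['grip_width'],3))
    print('to go',(R.T@(np.array(T)-s['position'])).round(4))
rel([float(v) for v in sys.argv[1:4]])
E
python3 rel.py .6305 -.1286 .2
```

```text
t 0.7 pos [ 0.1478 -0.6072  0.2054] yaw 0.239 tz [-0.  0. -1.] F [ 0.3 -0.1  0.2] w 0.094
to go [ 0.5822 -0.3509  0.0054]invalid input at $[0]: expected keys x, y, z, rx, ry, rz, hand
invalid input at $[0]: expected keys x, y, z, rx, ry, rz, hand
```

```bash
python3 -m creep '[{"x":0,"y":0,"z":-0.03,"rx":0,"ry":0,"rz":0,"hand":0},{"x":0.03,"y":-0.018,"z":-0.02,"rx":0,"ry":0,"rz":0,"hand":0},{"x":0.03,"y":-0.018,"z":0,"rx":0,"ry":0,"rz":0,"hand":0},{"x":0.03,"y":-0.018,"z":0,"rx":0,"ry":0,"rz":0,"hand":0},{"x":0.03,"y":-0.018,"z":0,"rx":0,"ry":0,"rz":0,"hand":0},{"x":0.03,"y":-0.018,"z":0,"rx":0,"ry":0,"rz":0,"hand":0},{"x":0.03,"y":-0.018,"z":0,"rx":0,"ry":0,"rz":0,"hand":0},{"x":0.03,"y":-0.018,"z":0,"rx":0,"ry":0,"rz":0,"hand":0}]'; python3 -m creep '[{"x":0.03,"y":-0.018,"z":0,"rx":0,"ry":0,"rz":0,"hand":0},{"x":0.03,"y":-0.018,"z":0,"rx":0,"ry":0,"rz":0,"hand":0},{"x":0.03,"y":-0.018,"z":0,"rx":0,"ry":0,"rz":0,"hand":0},{"x":0.03,"y":-0.018,"z":0,"rx":0,"ry":0,"rz":0,"hand":0},{"x":0.03,"y":-0.018,"z":0,"rx":0,"ry":0,"rz":0,"hand":0},{"x":0.03,"y":-0.018,"z":0,"rx":0,"ry":0,"rz":0,"hand":0},{"x":0.03,"y":-0.018,"z":0,"rx":0,"ry":0,"rz":0,"hand":0},{"x":0,"y":0,"z":0,"rx":0,"ry":0,"rz":0,"hand":0}]'
python3 rel.py .6305 -.1286 .2
```

```text
time: 1.37
position: [0.323, -0.4338, 0.2557]
tool_rot: [0.993, 0.119, 0.0, 0.0]
ft_force: [0.7, 0.1, 1.2]
grip_width: 0.0441
time: 2.03
position: [0.5005, -0.2571, 0.2555]
tool_rot: [0.992, 0.123, 0.001, -0.001]
ft_force: [0.1, 0.5, -0.3]
grip_width: 0.0002
t 2.03 pos [ 0.5005 -0.2571  0.2555] yaw 0.246 tz [ 0.002  0.002 -1.   ] F [ 0.1  0.5 -0.3] w 0.0
to go [ 0.1573 -0.0929  0.056 ]
```

```bash
python3 -m creep '[{"x":0.03,"y":-0.018,"z":0,"rx":0,"ry":0,"rz":0,"hand":0},{"x":0.03,"y":-0.018,"z":0,"rx":0,"ry":0,"rz":0,"hand":0},{"x":0.03,"y":-0.019,"z":0,"rx":0,"ry":0,"rz":0,"hand":0},{"x":0.034,"y":-0.019,"z":0.015,"rx":0,"ry":0,"rz":0,"hand":0},{"x":0.034,"y":-0.019,"z":0.02,"rx":0,"ry":0,"rz":-0.007,"hand":0},{"x":0,"y":0,"z":0,"rx":0,"ry":0,"rz":0,"hand":0},{"x":0,"y":0,"z":0,"rx":0,"ry":0,"rz":0,"hand":0}]'
python3 rel.py .6305 -.1286 .176
python3 - <<'E'
from h import *
for n in ('wrist','top'):
    a=snap(n,n+'1.png')
    print(px(n,[.6305,-.1286,.176]),px(n,robot.sense()['position']))
a=cv2.imread('pics/wrist1.png'); b=cv2.imread('pics/top1.png')[110:253,160:350]
cv2.imwrite('pics/c1.png',np.hstack([cv2.resize(a,(400,300)),cv2.resize(b,(398,300))]))
E
```

```text
time: 2.62
position: [0.6268, -0.1345, 0.2198]
tool_rot: [0.992, 0.124, -0.001, -0.001]
ft_force: [-1.1, -1.0, -0.2]
grip_width: 0.0004
t 2.62 pos [ 0.6268 -0.1345  0.2198] yaw 0.249 tz [-0.002  0.001 -1.   ] F [-1.1 -1.  -0.2] w 0.0
to go [ 0.0052 -0.0047  0.0438]
[252.6577596  199.39561813] [260.55256485 226.74336294]
[329.0788806  157.08522974] [336.63241711 153.32512726]
```

View pics/c1.png

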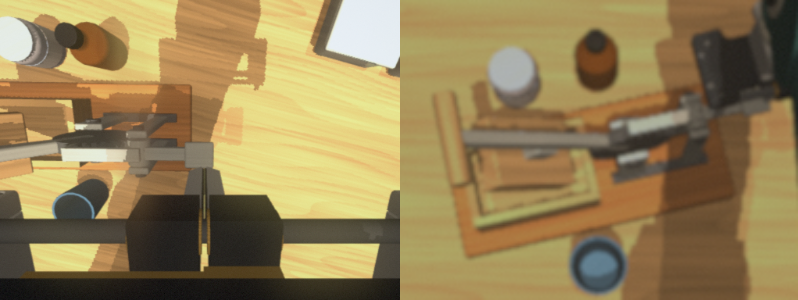

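The wrist view shows the pad at about (255,198), within 3 px of the fit (253,199), so I'm pressing down on it.

```bash
python3 -m creep '[{"x":0.005,"y":-0.003,"z":0.015,"rx":0,"ry":0,"rz":-0.01,"hand":0},{"x":0,"y":0,"z":0.015,"rx":0,"ry":0,"rz":0,"hand":0},{"x":0,"y":0,"z":0.005,"rx":0,"ry":0,"rz":0,"hand":0},{"x":0,"y":0,"z":0.005,"rx":0,"ry":0,"rz":0,"hand":0},{"x":0,"y":0,"z":0.005,"rx":0,"ry":0,"rz":0,"hand":0},{"x":0,"y":0,"z":0.005,"rx":0,"ry":0,"rz":0,"hand":0},{"x":0,"y":0,"z":0,"rx":0,"ry":0,"rz":0,"hand":0}]'
python3 rel.py .6305 -.1286 .151
python3 -m creep '[{"x":0,"y":0,"z":0.004,"rx":0,"ry":0,"rz":0,"hand":0},{"x":0,"y":0,"z":0.004,"rx":0,"ry":0,"rz":0,"hand":0},{"x":0,"y":0,"z":0.004,"rx":0,"ry":0,"rz":0,"hand":0},{"x":0,"y":0,"z":0,"rx":0,"ry":0,"rz":0,"hand":0},{"x":0,"y":0,"z":0,"rx":0,"ry":0,"rz":0,"hand":0}]'
python3 rel.py .6305 -.1286 .151
```

```text
time: 3.3
position: [0.6305, -0.1333, 0.1712]
tool_rot: [0.992, 0.127, 0.0, 0.0]
ft_force: [0.3, -0.3, -0.5]
grip_width: 0.0001
t 3.3 pos [ 0.6305 -0.1333  0.1712] yaw 0.255 tz [ 0.    -0.001 -1.   ] F [ 0.3 -0.3 -0.5] w 0.0
to go [ 0.0012 -0.0045  0.0202]
time: 3.72
position: [0.6303, -0.1321, 0.159]
tool_rot: [0.992, 0.128, -0.0, -0.0]
ft_force: [0.4, 1.0, 0.3]
grip_width: 0.0005
t 3.72 pos [ 0.6303 -0.1321  0.159 ] yaw 0.256 tz [-0.001  0.001 -1.   ] F [0.4 1.  0.3] w 0.001
to go [ 0.0011 -0.0033  0.008 ]
```

There's no contact force at a height where there should be some, so I'm looking.

```bash
python3 - <<'E'
from h import *
a=snap('wrist','w2.png'); b=snap('side','s2.png'); p=robot.sense()['position']
print(px('side',p),px('wrist',p),px('side',[.6305,-.1286,.176]))
for d in robot.look_for('side','pawl_pad')[:2]: print(d['p'],w('side',d['at']))
a=a[:,:,::-1][130:280,150:350]; b=b[:,:,::-1][120:270,200:400]
cv2.imwrite('pics/c2.png',np.hstack([cv2.resize(a,(400,300)),cv2.resize(b,(400,300))]))
E
```

```text
[324.97163338 200.12892785] [260.50257339 226.71106612] [324.34887341 192.88059719]
0.86 [ 0.61075147 -0.06756432  0.17207287]
```

View pics/c2.png

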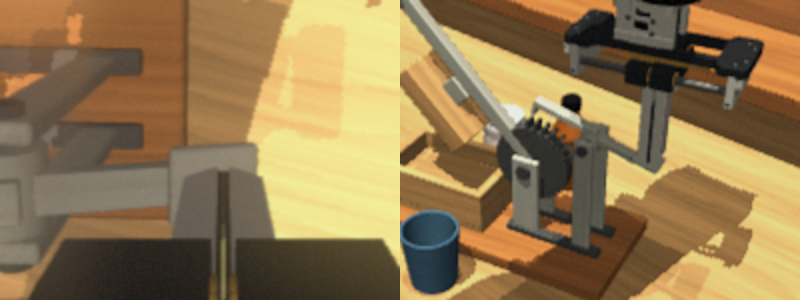

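The fingers are on the pad (pad spans 170–258 in the left crop, fingers at 223), and the pawl's nose has already lifted partway. Keep pressing to the stop.

```bash
for i in 1; do python3 -m creep '[{"x":0,"y":0,"z":0.003,"rx":0,"ry":0,"rz":0,"hand":0},{"x":0,"y":0,"z":0.003,"rx":0,"ry":0,"rz":0,"hand":0},{"x":0,"y":0,"z":0.002,"rx":0,"ry":0,"rz":0,"hand":0},{"x":0,"y":0,"z":0,"rx":0,"ry":0,"rz":0,"hand":0}]'; done
python3 -m creep '[{"x":0,"y":0,"z":0.002,"rx":0,"ry":0,"rz":0,"hand":0},{"x":0,"y":0,"z":0.002,"rx":0,"ry":0,"rz":0,"hand":0},{"x":0,"y":0,"z":0,"rx":0,"ry":0,"rz":0,"hand":0}]'
```

```text
time: 4.2
position: [0.6305, -0.1323, 0.151]
tool_rot: [0.992, 0.128, -0.0, -0.0]
ft_force: [0.6, -0.8, 0.2]
grip_width: 0.0002
time: 4.45
position: [0.6309, -0.1324, 0.1483]
tool_rot: [0.992, 0.128, 0.0, 0.0]
ft_force: [-4.8, 1.8, 15.4]
grip_width: 0.0004
```

The force jumped to 15 N at z 0.148, which is the stop. I'll add a touch more, then lift and check the pawl.

```bash
python3 -m creep '[{"x":0,"y":0,"z":0.001,"rx":0,"ry":0,"rz":0,"hand":0},{"x":0,"y":0,"z":0,"rx":0,"ry":0,"rz":0,"hand":0}]'
python3 -m creep '[{"x":0,"y":0,"z":-0.01,"rx":0,"ry":0,"rz":0,"hand":0},{"x":0,"y":0,"z":-0.04,"rx":0,"ry":0,"rz":0,"hand":0},{"x":0,"y":0,"z":-0.04,"rx":0,"ry":0,"rz":0,"hand":0},{"x":0,"y":0,"z":-0.04,"rx":0,"ry":0,"rz":0,"hand":0},{"x":0,"y":0,"z":-0.04,"rx":0,"ry":0,"rz":0,"hand":0},{"x":0,"y":0,"z":-0.03,"rx":0,"ry":0,"rz":0.02,"hand":0},{"x":0,"y":0,"z":0,"rx":0,"ry":0,"rz":0,"hand":0}]'
python3 rel.py .5587 .1712 .345
python3 - <<'E'
from h import *
b=snap('side','s3.png'); b=b[:,:,::-1][100:250,170:370]
cv2.imwrite('pics/c3.png',cv2.resize(b,(640,480)))
E
```

```text
time: 4.62
position: [0.631, -0.1323, 0.148]
tool_rot: [0.992, 0.128, 0.001, 0.0]
ft_force: [-6.5, 2.3, 22.8]
grip_width: 0.0006
time: 5.2
position: [0.6321, -0.1327, 0.3532]
tool_rot: [0.993, 0.117, 0.004, 0.001]
ft_force: [0.7, -0.3, -0.1]
grip_width: 0.0007
t 5.2 pos [ 0.6321 -0.1327  0.3532] yaw 0.234 tz [ 0.008 -0.002 -1.   ] F [ 0.7 -0.3 -0.1] w 0.001
to go [-0.0009 -0.3127  0.0071]
```

View pics/c3.png

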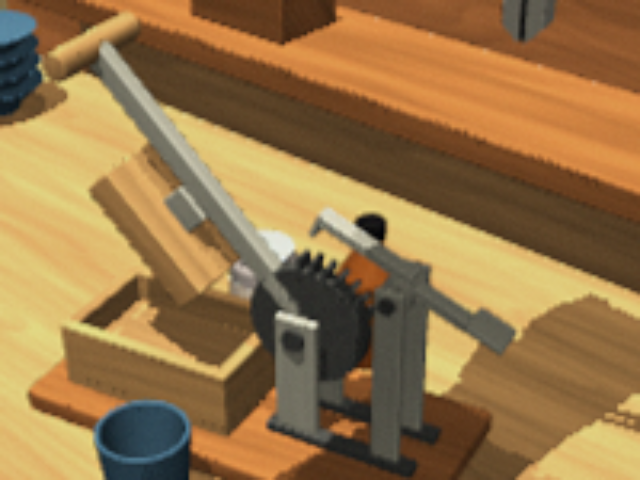

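The pawl stands clear of the teeth and its pad is down. Next is moving above the handle.

```bash
python3 -m creep '[{"x":0,"y":-0.039,"z":0,"rx":0,"ry":0,"rz":0,"hand":0},{"x":0,"y":-0.039,"z":0,"rx":0,"ry":0,"rz":0,"hand":0},{"x":0,"y":-0.039,"z":0,"rx":0,"ry":0,"rz":0,"hand":0},{"x":0,"y":-0.039,"z":0,"rx":0,"ry":0,"rz":0,"hand":0},{"x":0,"y":-0.039,"z":0,"rx":0,"ry":0,"rz":0,"hand":0},{"x":0,"y":-0.039,"z":0,"rx":0,"ry":0,"rz":0,"hand":0},{"x":0,"y":-0.039,"z":0,"rx":0,"ry":0,"rz":0,"hand":0},{"x":0,"y":-0.039,"z":0,"rx":0,"ry":0,"rz":0,"hand":0}]'
python3 -m creep '[{"x":0,"y":0,"z":0,"rx":0,"ry":0,"rz":0,"hand":0},{"x":0,"y":0,"z":0,"rx":0,"ry":0,"rz":0,"hand":0}]'
python3 rel.py .5587 .1712 .303
python3 - <<'E'
from h import *
a=snap('wrist','w4.png'); b=snap('side','s4.png'); p=robot.sense()['position']
print(px('wrist',[.5587,.1712,.292]),px('side',p))
b=b[:,:,::-1][40:190,130:330]
cv2.imwrite('pics/c4.png',np.hstack([cv2.resize(a[:,:,::-1],(400,300)),cv2.resize(b,(400,300))]))
E
```

```text
time: 5.92
position: [0.5565, 0.1722, 0.3454]
tool_rot: [0.993, 0.118, -0.001, 0.0]
ft_force: [0.6, 0.0, 0.2]
grip_width: 0.0006
time: 6.08
position: [0.5566, 0.1728, 0.3455]
tool_rot: [0.993, 0.12, -0.001, -0.0]
ft_force: [0.4, -1.4, 0.3]
grip_width: 0.0004
t 6.08 pos [0.5566 0.1728 0.3455] yaw 0.24 tz [-0.001 -0.    -1.   ] F [ 0.4 -1.4  0.3] w 0.0
to go [0.0017 0.0021 0.0425]
[259.33404624 201.79494324] [196.2291414   91.78733437]
```

View pics/c4.png

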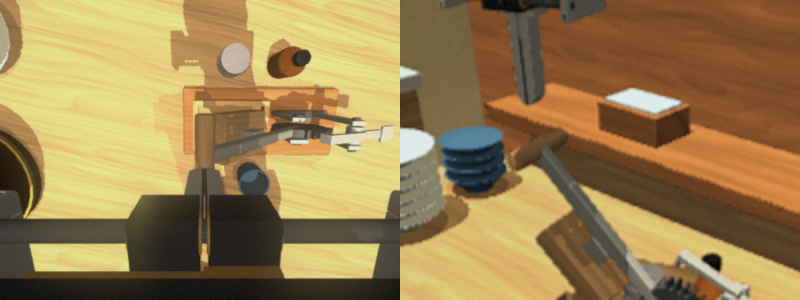

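The fingers are right above the handle. Down to contact and then along the arc.

```bash
python3 -m creep '[{"x":0.002,"y":0,"z":0.02,"rx":0,"ry":0,"rz":0,"hand":0},{"x":0,"y":0,"z":0.012,"rx":0,"ry":0,"rz":0,"hand":0},{"x":0,"y":0,"z":0.005,"rx":0,"ry":0,"rz":0,"hand":0},{"x":0,"y":0,"z":0.005,"rx":0,"ry":0,"rz":0,"hand":0},{"x":0,"y":-0.003,"z":0.005,"rx":0,"ry":0,"rz":0,"hand":0},{"x":0,"y":-0.005,"z":0.005,"rx":0,"ry":0,"rz":0,"hand":0},{"x":0,"y":-0.005,"z":0.005,"rx":0,"ry":0,"rz":0,"hand":0},{"x":0,"y":0,"z":0,"rx":0,"ry":0,"rz":0,"hand":0}]'
python3 -m creep '[{"x":0,"y":-0.005,"z":0.006,"rx":0,"ry":0,"rz":0,"hand":0},{"x":0,"y":-0.005,"z":0.006,"rx":0,"ry":0,"rz":0,"hand":0},{"x":0,"y":-0.005,"z":0.007,"rx":0,"ry":0,"rz":0,"hand":0},{"x":0,"y":0,"z":0,"rx":0,"ry":0,"rz":0,"hand":0}]'
python3 rel.py .5584 .1725 .303
```

```text
time: 6.85
position: [0.5563, 0.1846, 0.289]
tool_rot: [0.993, 0.118, -0.0, -0.0]
ft_force: [0.7, -0.3, 0.3]
grip_width: 0.0006
time: 7.18
position: [0.5527, 0.2002, 0.2701]
tool_rot: [0.993, 0.118, 0.0, -0.001]
ft_force: [0.6, -0.0, 0.2]
grip_width: 0.0006
t 7.18 pos [0.5527 0.2002 0.2701] yaw 0.237 tz [ 0.     0.001 -1.   ] F [ 0.6 -0.   0.2] w 0.001
to go [-0.0009  0.0282 -0.0329]
```

```bash
python3 - <<'E'
from h import *
b=snap('side','s5.png'); a=snap('wrist','w5.png')
b=b[:,:,::-1][80:230,150:350]
cv2.imwrite('pics/c5.png',np.hstack([cv2.resize(a[:,:,::-1],(400,300)),cv2.resize(b,(400,300))]))
E
```

```text
(no output)
```

View pics/c5.png

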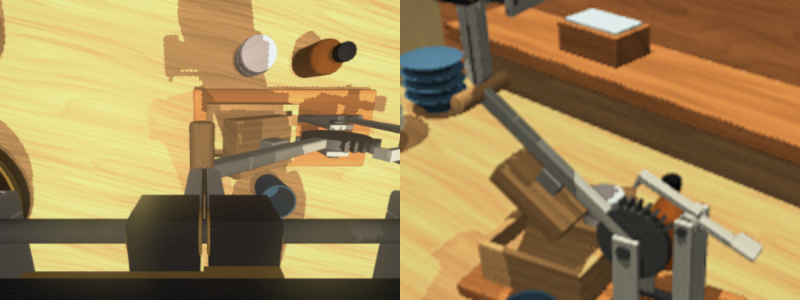

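```bash
python3 - <<'E'
from fit import *
p=[.5846,.063,.2351]
T=robot.sense()['position']-np.array([p[0],p[1],0]); c,s=np.cos(p[2]),np.sin(p[2]); print('TCP local',c*T[0]+s*T[1],-s*T[0]+c*T[1],T[2])
for a in (.6,.64,.7,.76): print(a,hd(a),px('side',loc(p,hd(a))),px('wrist',loc(p,hd(a)))/1.28)
print(px('side',robot.sense()['position']))
E
```

```text
TCP local 0.0009261112260154289 0.1392314731733449 0.2704576886671301
0.6 [0, np.float64(0.14633390372741958), np.float64(0.25116061834875886)] [188.57597988 128.82956635] [195.96159522 170.45302834]
0.64 [0, np.float64(0.14052393947107317), np.float64(0.259298860340598)] [190.13761926 126.05247315] [202.13416006 173.54104581]
0.7 [0, np.float64(0.13121054682112213), np.float64(0.27105442180942274)] [192.75666817 122.03434218] [213.03959645 178.45345788]
0.76 [0, np.float64(0.1212090026852263), np.float64(0.28223036127763784)] [195.70950965 118.21207961] [226.12455943 183.70172891]
[190.25933025 121.51949116]
```

The handle is at about px (190,126), which corresponds to θ≈0.64 with the TCP right on top, so the arm is following. Continue.

```bash
python3 -m creep '[{"x":0,"y":-0.005,"z":0.007,"rx":0,"ry":0,"rz":0,"hand":0},{"x":0,"y":-0.005,"z":0.007,"rx":0,"ry":0,"rz":0,"hand":0},{"x":0,"y":-0.005,"z":0.008,"rx":0,"ry":0,"rz":0,"hand":0},{"x":0,"y":-0.004,"z":0.008,"rx":0,"ry":0,"rz":0,"hand":0},{"x":0,"y":-0.004,"z":0.008,"rx":0,"ry":0,"rz":0,"hand":0},{"x":0,"y":-0.004,"z":0.007,"rx":0,"ry":0,"rz":0,"hand":0},{"x":0,"y":-0.003,"z":0.007,"rx":0,"ry":0,"rz":0,"hand":0},{"x":0,"y":0,"z":0,"rx":0,"ry":0,"rz":0,"hand":0}]'
python3 -m creep '[{"x":0,"y":-0.003,"z":0.008,"rx":0,"ry":0,"rz":0,"hand":0},{"x":0,"y":-0.003,"z":0.008,"rx":0,"ry":0,"rz":0,"hand":0},{"x":0,"y":-0.002,"z":0.008,"rx":0,"ry":0,"rz":0,"hand":0},{"x":0,"y":-0.002,"z":0.008,"rx":0,"ry":0,"rz":0,"hand":0},{"x":0,"y":-0.002,"z":0.008,"rx":0,"ry":0,"rz":0,"hand":0},{"x":0,"y":-0.002,"z":0.008,"rx":0,"ry":0,"rz":0,"hand":0},{"x":0,"y":0,"z":0,"rx":0,"ry":0,"rz":0,"hand":0}]'
python3 rel.py .5403 .2478 .121
```

```text
time: 7.95
position: [0.5458, 0.2288, 0.2178]
tool_rot: [0.993, 0.118, 0.0, -0.001]
ft_force: [0.3, 0.1, 0.4]
grip_width: 0.0007
time: 8.53
position: [0.5425, 0.2415, 0.1695]
tool_rot: [0.993, 0.118, -0.0, -0.0]
ft_force: [0.3, -0.4, -0.0]
grip_width: 0.0004
t 8.53 pos [0.5425 0.2415 0.1695] yaw 0.236 tz [-0.001  0.    -1.   ] F [ 0.3 -0.4 -0. ] w 0.0
to go [-0.0006 -0.0066  0.0485]
```

```bash
python3 -m creep '[{"x":0,"y":-0.002,"z":0.008,"rx":0,"ry":0,"rz":0,"hand":0},{"x":0,"y":-0.002,"z":0.008,"rx":0,"ry":0,"rz":0,"hand":0},{"x":0,"y":-0.001,"z":0.008,"rx":0,"ry":0,"rz":0,"hand":0},{"x":0,"y":-0.001,"z":0.008,"rx":0,"ry":0,"rz":0,"hand":0},{"x":0,"y":0,"z":0.007,"rx":0,"ry":0,"rz":0,"hand":0},{"x":0,"y":0,"z":0.004,"rx":0,"ry":0,"rz":0,"hand":0},{"x":0,"y":0,"z":0.002,"rx":0,"ry":0,"rz":0,"hand":0},{"x":0,"y":0,"z":0,"rx":0,"ry":0,"rz":0,"hand":0}]'
python3 -m creep '[{"x":0,"y":0,"z":0.002,"rx":0,"ry":0,"rz":0,"hand":0},{"x":0,"y":0,"z":0.001,"rx":0,"ry":0,"rz":0,"hand":0},{"x":0,"y":0,"z":0,"rx":0,"ry":0,"rz":0,"hand":0}]'
```

```text
time: 9.2
position: [0.541, 0.247, 0.1249]
tool_rot: [0.993, 0.118, -0.001, 0.0]
ft_force: [-0.8, 0.5, 0.3]
grip_width: 0.0004
time: 9.45
position: [0.5411, 0.2471, 0.1223]
tool_rot: [0.993, 0.118, -0.0, 0.0]
ft_force: [0.2, 0.2, -0.2]
grip_width: 0.0005
```

```bash
python3 -m creep '[{"x":0,"y":0,"z":0.002,"rx":0,"ry":0,"rz":0,"hand":0},{"x":0,"y":0,"z":0,"rx":0,"ry":0,"rz":0,"hand":0}]'; python3 -m creep '[{"x":0,"y":0,"z":0.002,"rx":0,"ry":0,"rz":0,"hand":0},{"x":0,"y":0,"z":0,"rx":0,"ry":0,"rz":0,"hand":0}]'
```

```text
time: 9.62
position: [0.5414, 0.2472, 0.1209]
tool_rot: [0.993, 0.118, 0.0, 0.0]
ft_force: [-5.5, -1.9, 11.1]
grip_width: 0.0006
time: 9.78
position: [0.5416, 0.2473, 0.1204]
tool_rot: [0.993, 0.118, 0.001, 0.0]
ft_force: [-12.9, -5.7, 35.3]
grip_width: 0.0005
```

The hard stop came at z 0.1205 (0.121 expected) with 35 N. Retract and check.

```bash
python3 -m creep '[{"x":0,"y":0,"z":-0.005,"rx":0,"ry":0,"rz":0,"hand":0},{"x":0,"y":0,"z":-0.03,"rx":0,"ry":0,"rz":0,"hand":0},{"x":0,"y":0,"z":-0.04,"rx":0,"ry":0,"rz":0,"hand":0},{"x":0,"y":0,"z":-0.04,"rx":0,"ry":0,"rz":0,"hand":0},{"x":0,"y":0,"z":-0.04,"rx":0,"ry":0,"rz":0,"hand":0},{"x":0,"y":0,"z":-0.03,"rx":0,"ry":0,"rz":0,"hand":0},{"x":0,"y":0,"z":0,"rx":0,"ry":0,"rz":0,"hand":0},{"x":0,"y":0,"z":0,"rx":0,"ry":0,"rz":0,"hand":0}]'
python3 - <<'E'
from fit import *
p=[.5846,.063,.2351]
b=snap('side','s6.png'); a=snap('wrist','w6.png')
for t in (0,.03,.1): print(t,(px('side',loc(p,hd(t)))-[150,100])*2)
for l in ('tea_cup','soy_bottle','spice_can'):
    for n in ('side','wrist'):
        for d in robot.look_for(n,l)[:1]: print(n,l,round(d['p'],2),w(n,d['at']).round(3))
b=b[:,:,::-1][100:250,150:350]
cv2.imwrite('pics/c6.png',np.hstack([cv2.resize(a[:,:,::-1],(400,300)),cv2.resize(b,(400,300))]))
E
```

```text
time: 10.45
position: [0.5419, 0.2472, 0.3048]
tool_rot: [0.993, 0.117, 0.001, -0.0]
ft_force: [-0.9, 0.2, -0.7]
grip_width: 0.0006
0 [ 63.5366342  152.07658444]
0.03 [ 62.85002043 147.12510929]
0.1 [ 61.76515565 135.58773908]
side tea_cup 0.67 [0.456 0.035 0.051]
wrist tea_cup 0.63 [0.459 0.03  0.05 ]
side soy_bottle 0.62 [0.701 0.038 0.091]
wrist soy_bottle 0.9 [0.709 0.055 0.088]
side spice_can 0.74 [0.685 0.148 0.077]
wrist spice_can 0.85 [0.696 0.152 0.078]
```

View pics/c6.png

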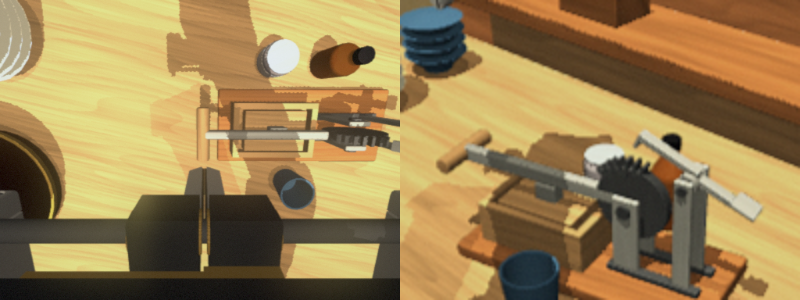

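The handle shows at about (65,150), against (63.5,152) predicted for θ=0. The pawl is still clear and the bystanders stand where they were.

```bash
python3 -c "from station import robot; print(robot.sign_off())"
```

```text
the job is handed in; nothing more can be done
None
```

The press is closed and the job is handed in, at about 10.6 s on the robot's clock. I pressed the thumb pad down with shut fingers until it met its stop (23 N at z 0.148). Then I pushed the handle along its arc until it met the hard stop (35 N at z 0.1205; fully down should be 0.121), and backed the gripper off to z 0.30.

**Last checks:**
- **Arm:** the final side picture shows the handle within about 1 px of where it should be with the arm fully down.
- **Pawl:** its nose is clear of the teeth in the same picture, and its pad is down.
- **Cup, bottle and can:** the side camera puts the cup within 4 mm of its first reading. It puts the bottle 6 mm from its first side-camera reading and 7 mm from its first top-camera one. The can is about 11 mm from its only first reading, from the top camera. In the picture all three stand upright.

**Disagreements:**
- **Wrist camera:** its bottle reading is about 19 mm from the side camera's and its can reading about 12 mm. I put this down to the oblique view, because the robot did not go near either of them.
- **Force sensor:** it read about 0 N while the pawl and arm were moving, though 3 to 10 N was expected. I confirmed both motions in the pictures instead.

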